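# Crimp a headspace vial with the pedal press

## Robot

A 6-joint arm with a two-finger parallel gripper is mounted at the origin on the work surface. World frame = base frame: x ahead of the robot, y to its left, z up, the work surface at z = 0. Lengths are in m, angles in degrees, forces in N, time in s.
With the tool pointing down it reaches from about 0.25 to 0.725 m from the base axis. Payload 9.7 kg.
Tool frame: the origin (TCP) lies at the centre of the arm's flange, where the gripper is bolted on; the fingertips stand 173 mm ahead of it and the grasp point (between the pads) lies bot.grip_depth ahead of it (bot.grip_depth is the distance from the TCP to the grasp point, in m); z points along the fingers, y is the direction in which the jaws open and shut (so a half turn about z gives the same grasp; the last joint's range is limited). The gripper opens to 85 mm and grips with 20 to 120 N. Pads are 22 mm wide; open, the fingers measure 114 mm over their backs; the gripper's body (76 mm by 85 mm) begins 54 mm behind the grasp point. The pads swing forward as they close: fully open they stand 13 mm farther back than shut.
Start: joints at [73.797, 4.979, 10.078, 95.1, 0, 90], TCP at [0.153, 0.528, 0.405] pointing down, gripper open.
Joint ranges: [-179.16, 179.16], [-48.56, 103.87], [-65.8, 70.77], [-126.05, 130.52], [-82.76, 87.17], [-180, 180]. Speed limits (degrees/s): [127.2, 127.2, 147.25, 180, 180, 180].

## Interface

Orientations are given as [roll, pitch, yaw] about the fixed x, y, z axes, in that order (R = Rz(yaw) Ry(pitch) Rx(roll)).
In Python, from workcell import status, viewer, bot gives the robot as it stands. The module is installed in compiled form; this text tells all that it offers.
- The arm moves only by the tool move_arm, never from a script. Its argument "commands" is a list of rows, each an object with "claw": the gripper's target within -1 to 1 (fully open at 1, half-way at 0, shut at -1); "travel": the shift along the tool's x, y, z in cm, a list of three; "turn": the turn about the tool's z in degrees. A call has 1 to 5 rows; each row shifts and turns the commanded pose from where the row before left it, along the tool's axes as they then stand; what a row does not reach is not made up. A row lasts 1/12 s, in which the tool goes at most 41.7 mm and 7.16 degrees, less where a joint would pass 70% of its speed; a pose out of reach is approached as far as the arm can. A call is refused whole if a number of a shift passes 4.17 or a number of a turn 7.16, either way. A call with a gripper value outside its range is refused whole. The fingers move at their own pace and stop on an object; "squeeze" is the grip in N (left out, the last holds). Time passes only in rows, so rows that do not move let the fingers close. It gives the time, the measured TCP pose, the force and the opening at its end, in the units of the state.
- status.get_obs(): the state, without advancing time (a new reading comes with each control period).
- viewer.camera(name): name is "scene" or "top" or "wrist"; returns the picture (384x512x3 uint8, blue, green, red); there is no depth.
- viewer.camera_params(name): a dict with "camera_matrix" (3x3 intrinsics, pixels), "D" ([k1, k2, p1, p2, k3] as OpenCV has them; the pictures are not rectified), "xyz" and "rotation" of the camera in the world. Camera axes: x right, y up, looking along -z (the intrinsics and any distortion apply to the point x, -y, -z); pixel columns grow to the right and rows downward; lengths in m; the calibration is good to about 2 mm. A picture is of the moment at which its call begins: read the wrist's pose just before it. camera_params takes no time and is no camera call; for the wrist camera it gives the pose at the moment of the call.
- bot.job_done(): hands the job in, once; it reports no verdict.
The state is a dict: "time": time; "q": joint angles; "qd": joint speeds; "joint_efforts": joint torques, N m; "ee_pos": TCP position; "tcp_rot": TCP orientation; "wrist_force": force on the tool from outside, world axes, zero at the start; "torque": the same for the moment, N m; "opening": finger opening in m.
Only numpy, scipy, OpenCV 4.12 (cv2) and the standard library are available. Lean on these libraries where they do the work, as an engineer would, in place of code of your own. Each camera call takes 0.05 s, during which the arm holds its last target.

## Task

Crimp the cap of the vial waiting in the bench crimper: push the carriage fully home under the crimp head, and only then press the hinged pedal down to its stop and keep it there for about two seconds, without leaning hard on it once it has stopped. Let the pedal come all the way up, then draw the carriage fully back out to where it started, with the vial still standing upright in its pocket. Leave the other glassware, jar, bottle and tray where they are.

Things in the scene. Friction and masses are not known exactly. Their poses are not given: they have to be found in the camera images.
- press: Bench vial crimper, fixed, left or right on the bench, yaw up to 0.3 rad: grey bed 305 x 120 x 12 mm with a white-headed portal frame on two 16 mm steel posts, 234 mm tall. Origin: on the bench, under the bed, 22.5 mm towards +x of its middle. x points along the carriage's travel, from the knob end into the frame; the crimp axis is at x = +70 mm. z up.
- carriage (a joint): Travel of the aluminium carriage along the press's +x, in m: 0 = fully out (start), 0.090 = fully home against its stop, with the vial under the crimp head. It slides with about 1.5 N of friction and stays where it is left.
- knob_top (a point): Top centre of the black round upright knob on the carriage, 66 mm above the bench; for pushing, pulling or pinching. 18 mm diameter over its upper 17 mm, 12 mm stem below; the carriage's tongue under it is 23 mm above the bench. It stands 125 mm behind the pocket's centre: at press x = -145 mm when out, -55 mm when home.
- pocket_floor (a point): Centre of the floor of the round pocket in the carriage (25 mm diameter, 8 mm deep, floor 18 mm above the bench); the carriage block around it is 50 x 56 mm, top 26 mm above the bench. z up.
- vial: Small glass headspace vial with an aluminium crimp cap, loose, standing in the carriage's pocket: 23 mm diameter, 46 mm tall, cap 21 mm diameter; about 25 g. Origin: centre of its underside; z along its axis. Its top is 64 mm above the bench, so jerky carriage moves may tip it.
- collar_mouth (a point): Centre of the lower rim of the steel crimp collar (outer diameter 38, bore 27 mm) under the white crosshead (124 mm wide, underside 127 mm above the bench, near face at press x = +42 mm). 84 mm above the bench with the pedal up, 56 mm with it at its stop, where it surrounds the cap of a vial that is home.
- pedal_unit: The pedal, fixed apart from the press, on the other side of the bench, yaw up to 0.3 rad: dark base plate 150 x 100 x 8 mm, ribbed aluminium tread 118 x 70 x 8 mm hinged at its far end. Origin: on the bench, 10 mm farther (+x) than the base plate's middle. x points from the tread's free end (towards the robot) to its hinge, which lies along y at x = +50, z = 26 mm.
- pedal (a joint): Angle of the pedal tread in rad: 0 = up (sprung), free end high; 0.30 = down on its stop, tread level. The spring lifts it again when let go. Pressed at pedal_pad it takes about 6 N to start and 12 N at the stop. It drives the crimp collar down.
- pedal_pad (a point): Point on the top face of the tread, mid-width, 85 mm from the hinge and 24 mm short of the tread's free end: the place to press. About 55 mm above the bench when up, 30 mm when down on the stop; it moves with the tread.
- beaker: Bystander: small glass cup, 50 mm diameter, 65 mm tall, between the press and the pedal. Origin: centre of its underside.
- cap_jar: Bystander: white jar, 60 mm diameter, 75 mm tall, at the far side of the bench. Origin: centre of its underside.
- reagent: Bystander: amber bottle, 64 mm diameter, 120 mm tall, off to the robot's right. Origin: centre of its underside.
- vial_tray: Bystander: empty grey divided tray 140 x 90 x 35 mm, off to the robot's left. Origin: centre of its underside.
Mind the look-alikes: they are no part of the job. Of the things like the pedal_unit, leave any that is orange; of the rest the smaller one is meant.

How it is judged:
By the outcome, as a careful person would: the job done as asked, in the order asked, and still so for the second after the job is handed in, with the robot touching nothing.
It also fails if it takes over 64 s, if anything falls off the work surface, if the arm or the gripper's body presses on something with over 40 N, if the wrist force passes 120 N, or if a joint passes its speed limit or range.

## Working session

There is one attempt and no reset: what is moved stays moved. The work goes in short steps, Python scripts to look and compute and a tool call to move; the robot and the scene stay as the last step left them, time stands still between calls to the robot, and variables do not carry over. Pictures are saved under pics/ and viewed, and the job is handed in when it is done.

Besides the shell and the picture viewer there is one more tool, called after "Call:" by a JSON object that holds its "api" and its "payload", one argument or row to a line. move_arm: Moves the arm, as the interface text tells. Its arguments: {"type":"object","properties":{"commands":{"type":"array"},"squeeze":{"type":"number"}},"required":["commands"]}

```bash
mkdir -p pics
cat > h.py <<'E'
import numpy as np,cv2
from workcell import status,viewer,bot
def ray(cam,uv):
    p=viewer.camera_params(cam) if isinstance(cam,str) else cam
    n=cv2.undistortPoints(np.array([[uv]],float),np.array(p["camera_matrix"],float),np.array(p["D"],float))[0,0]
    d=np.array(p["rotation"])@np.array([n[0],-n[1],-1.0]); return np.array(p["xyz"]),d
def plane(cam,uv,z):
    o,d=ray(cam,uv); return o+d*(z-o[2])/d[2]
def proj(cam,P):
    p=viewer.camera_params(cam) if isinstance(cam,str) else cam
    c=np.array(p["rotation"]).T@(np.array(P,float)-np.array(p["xyz"]))
    q=np.array([[c[0],-c[1],-c[2]]]); r=cv2.projectPoints(q,np.zeros(3),np.zeros(3),np.array(p["camera_matrix"],float),np.array(p["D"],float))[0]
    return r[0,0]
E
python3 - <<'E'
from h import *
for n in("scene","top"):
    i=viewer.camera(n); cv2.imwrite(f"pics/{n}0_raw.png",i); cv2.imwrite(f"pics/{n}0.png",cv2.resize(i,(800,600),interpolation=cv2.INTER_CUBIC))
    p=viewer.camera_params(n);print(n,p)
print(status.get_obs(),bot.grip_depth)
E
```

```text
scene {'camera_matrix': array([[459.4820971 ,   0.        , 260.11772097],
       [  0.        , 459.4820971 , 191.93672595],
       [  0.        ,   0.        ,   1.        ]]), 'D': array([0.01482274, 0.        , 0.        , 0.        , 0.        ]), 'xyz': array([1.44619515, 0.9865843 , 0.90245174]), 'rotation': array([ 57.94409608,   1.06865186, 137.57536025])}
top {'camera_matrix': array([[353.34026045,   0.        , 254.4753355 ],
       [  0.        , 353.34026045, 191.22645629],
       [  0.        ,   0.        ,   1.        ]]), 'D': array([-0.06125156,  0.        ,  0.        ,  0.        ,  0.        ]), 'xyz': array([0.46272018, 0.01940623, 1.43621814]), 'rotation': array([  4.98286031,   0.85231579, -89.27090045])}
{'time': 0.1, 'q': array([ 7.37958483e+01,  5.00768037e+00,  1.00396606e+01,  9.50983992e+01,
       -8.23824558e-04,  9.00027758e+01]), 'qd': array([-0.02491877, -0.07434591,  0.13400201,  0.06832286, -0.05008355,
       -0.07459956]), 'joint_efforts': array([-8.14825926e-04, -5.21561408e+01,  4.65655804e+01,  1.60869013e-02,
       -1.27670683e-05,  4.76156373e-06]), 'ee_pos': array([0.15348706, 0.52815733, 0.40406238]), 'tcp_rot': array([-1.79933581e+02,  8.27041816e-04,  1.63793073e+02]), 'wrist_force': array([0.01207571, 0.33449529, 0.36118466]), 'torque': array([ 0.02137259, -0.00530787,  0.01341996]), 'opening': 0.0852408136130066} 0.1547
```

```bash
sed -i 's/^def ray/from scipy.spatial.transform import Rotation as Rn\ndef RM(p): return Rn.from_euler("xyz",p["rotation"],degrees=True).as_matrix()\ndef ray/; s/np.array(p\["rotation"\])\.T/RM(p).T/; s/np.array(p\["rotation"\])@/RM(p)@/' h.py; cat h.py
```

```text
import numpy as np,cv2
from workcell import status,viewer,bot
from scipy.spatial.transform import Rotation as Rn
def RM(p): return Rn.from_euler("xyz",p["rotation"],degrees=True).as_matrix()
def ray(cam,uv):
    p=viewer.camera_params(cam) if isinstance(cam,str) else cam
    n=cv2.undistortPoints(np.array([[uv]],float),np.array(p["camera_matrix"],float),np.array(p["D"],float))[0,0]
    d=RM(p)@np.array([n[0],-n[1],-1.0]); return np.array(p["xyz"]),d
def plane(cam,uv,z):
    o,d=ray(cam,uv); return o+d*(z-o[2])/d[2]
def proj(cam,P):
    p=viewer.camera_params(cam) if isinstance(cam,str) else cam
    c=RM(p).T@(np.array(P,float)-np.array(p["xyz"]))
    q=np.array([[c[0],-c[1],-c[2]]]); r=cv2.projectPoints(q,np.zeros(3),np.zeros(3),np.array(p["camera_matrix"],float),np.array(p["D"],float))[0]
    return r[0,0]
```

View pics/scene0.png

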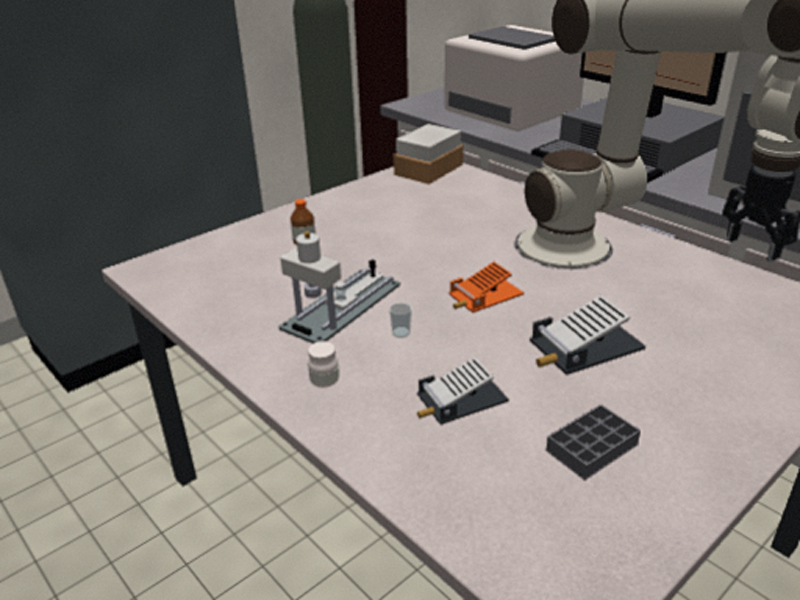

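View pics/top0.png

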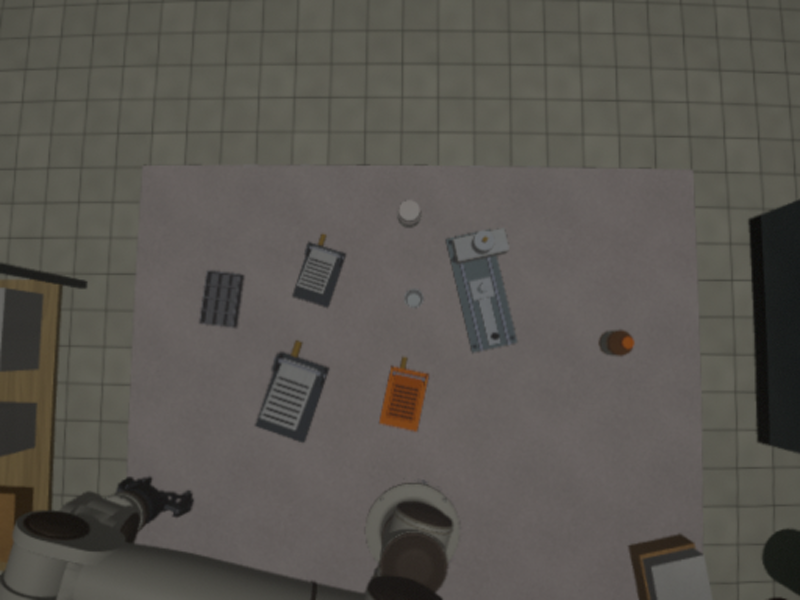

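Candidates for the pedal (top view, 800x600 pixels): small grey (320,274), large grey (292,396), orange (403,398). By the description, I choose the small grey one at (320,274). There is only one press, at (482,290). Next are close crops of both.

Run:
```python
from h import *
i=cv2.imread("pics/top0_raw.png")
a=cv2.resize(i[145:205,180:230],(500,600),interpolation=cv2.INTER_CUBIC)
b=cv2.resize(i[140:230,278:338],(400,600),interpolation=cv2.INTER_CUBIC)
cv2.imwrite("pics/cropa.png",cv2.convertScaleAbs(a,alpha=1.6));cv2.imwrite("pics/cropb.png",cv2.convertScaleAbs(b,alpha=1.6))
```

```text
(no output)
```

View pics/cropa.png

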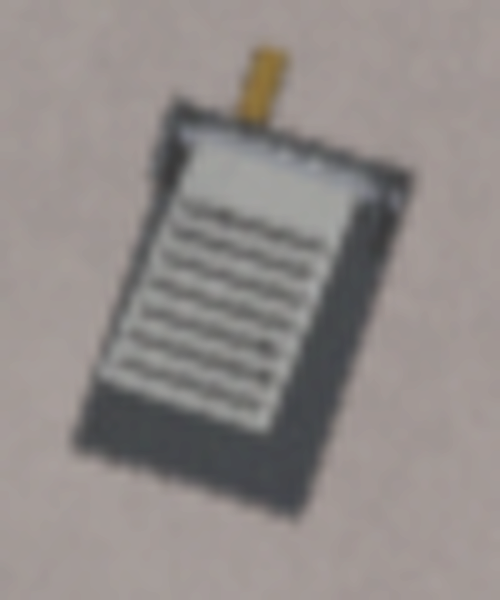

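View pics/cropb.png

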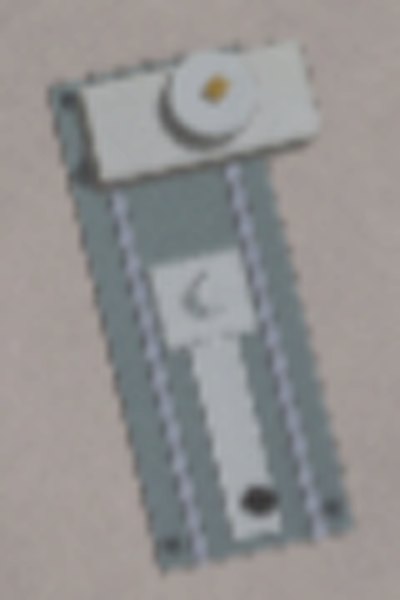

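Run:
```python
from h import *
A=lambda x,y:((x+.0)/10+180-.5+.05,(y)/10+145-.5+.05)
B=lambda x,y:(x/6.667+278-.45,y/6.667+140-.45)
f=lambda uv,z:plane("top",uv,z)
pc=[f(A(*p),.008) for p in[(175,100),(412,178),(298,518),(75,448)]]
print("plate",np.round(pc,4)); 
print("sizes",[round(np.linalg.norm(pc[k]-pc[k-1]),4) for k in range(4)])
m=np.mean(pc,0); x=(pc[0]+pc[1]-pc[2]-pc[3])[:2]; x/=np.linalg.norm(x);print("mid",m,"yaw",np.degrees(np.arctan2(x[1],x[0])))
tf=[f(A(*p),.062) for p in[(95,378),(262,432)]];print("tread end",tf,np.linalg.norm(tf[0]-tf[1]))
o=m[:2]+.01*x; pad=o+x*(.05-.085*np.cos(.3)); print("origin",o,"pad up~",pad, "from tread", np.mean(tf,0)[:2]+x*.024*.955)
bc=[f(B(*p),.012) for p in[(55,90),(350,525),(158,572)]];print("bed",np.round(bc,4),np.linalg.norm(bc[0]-bc[2]),np.linalg.norm(bc[1]-bc[2]))
u=(bc[0]-bc[2])[:2];print("yaw",np.degrees(np.arctan2(u[1],u[0])))
print("knob",f(B(258,497),.066),"block",[np.round(f(B(*p),.026),4) for p in[(152,265),(240,248),(258,330),(172,348)]])
```

```text
plate [[0.7357 0.2804 0.008 ]
 [0.7041 0.1819 0.008 ]
 [0.564  0.2254 0.008 ]
 [0.5915 0.3175 0.008 ]]
sizes [np.float64(0.1489), np.float64(0.1035), np.float64(0.1467), np.float64(0.0961)]
mid [0.6488429  0.25131011 0.008     ] yaw -15.80498177971046
tread end [array([0.61437222, 0.29910568, 0.062     ]), array([0.59377444, 0.23258118, 0.062     ])] 0.06964034147947641
origin [0.65846484 0.24858647] pad up~ [0.62844091 0.2570852 ] from tread [0.62612682 0.25960085]
bed [[ 0.7446 -0.0838  0.012 ]
 [ 0.4809 -0.263   0.012 ]
 [ 0.4514 -0.1472  0.012 ]] 0.2999841805477057 0.11948371456270654
yaw 12.20646746997853
knob [ 0.49584128 -0.19885389  0.066     ] block [array([ 0.6356, -0.1416,  0.026 ]), array([ 0.6465, -0.1947,  0.026 ]), array([ 0.597 , -0.2054,  0.026 ]), array([ 0.5856, -0.1537,  0.026 ])]
```

The crops show the small grey pedal with a plate of about 148 x 100 mm (150 x 100 given), so it is the right one. The bed is about 300 x 119 mm. The knob is at roughly (0.496, -0.199), with the press yaw about 13°. I'll turn the jaws along the press x-axis, travel to above the knob, and refine with the wrist camera.

Call:
{"api": "move_arm", "payload": {
  "commands": [
    {"claw":1,"travel":[0,0,0],"turn":7},
    {"claw":1,"travel":[0,0,0],"turn":7},
    {"claw":1,"travel":[0,0,0],"turn":7},
    {"claw":1,"travel":[0,0,0],"turn":7},
    {"claw":1,"travel":[0,0,0],"turn":7}
  ],
  "squeeze": 20
}}

```text
time: 0.52
ee_pos: [0.1535, 0.5282, 0.4043]
tcp_rot: [-180.0, 0.0, 128.5]
wrist_force: [-0.0, -0.0, -0.1]
opening: 0.0855
```

Call:
{"api": "move_arm", "payload": {
  "commands": [
    {"claw":0.5,"travel":[0,0,0],"turn":7},
    {"claw":0.3,"travel":[0,0,0],"turn":7},
    {"claw":0,"travel":[0,0,0],"turn":7},
    {"claw":0,"travel":[0,0,0],"turn":4},
    {"claw":0,"travel":[0,0,0],"turn":0}
  ]
}}

```text
time: 0.93
ee_pos: [0.1535, 0.5282, 0.4043]
tcp_rot: [-180.0, 0.0, 103.6]
wrist_force: [-0.6, 0.7, 0.5]
opening: 0.0428
```

```bash
cat >> h.py <<'E'
def to(x,y,ztcp=None,deg=None):
    s=status.get_obs();R=Rn.from_euler("xyz",s["tcp_rot"],degrees=True).as_matrix();p=s["ee_pos"]
    g=np.array([x,y,p[2] if ztcp is None else ztcp]);d=R.T@(g-p)*100
    print("t",s["time"],"pos",np.round(p,4),"rot",np.round(s["tcp_rot"],2),"open",s["opening"],"F",np.round(s["wrist_force"],2),"tool delta cm",np.round(d,2))
E
python3 - <<'E'
from h import *
to(.47,-.205)
E
```

```text
t 0.9333 pos [0.1535 0.5282 0.4043] rot [-1.7998e+02  4.0000e-02  1.0362e+02] open 0.04281673239277788 F [-0.56  0.65  0.47] tool delta cm [-7.871e+01  1.350e+01  4.000e-02]
```

Call:
{"api": "move_arm", "payload": {
  "commands": [
    {"claw":0,"travel":[-2,0.34,0],"turn":0},
    {"claw":0,"travel":[-3.9,0.67,0],"turn":0},
    {"claw":0,"travel":[-3.9,0.67,0],"turn":0},
    {"claw":0,"travel":[-3.9,0.67,0],"turn":0},
    {"claw":0,"travel":[-3.9,0.67,0],"turn":0}
  ]
}}

```text
time: 1.35
ee_pos: [0.2249, 0.3628, 0.4043]
tcp_rot: [-180.0, 0.0, 104.0]
wrist_force: [1.1, -0.0, 0.1]
opening: 0.0426
```

Call:
{"api": "move_arm", "payload": {
  "commands": [
    {"claw":0,"travel":[-3.9,0.67,0],"turn":0},
    {"claw":0,"travel":[-3.9,0.67,0],"turn":0},
    {"claw":0,"travel":[-3.9,0.67,0],"turn":0},
    {"claw":0,"travel":[-3.9,0.67,0],"turn":0},
    {"claw":0,"travel":[-3.9,0.67,0],"turn":0}
  ]
}}

```text
time: 1.77
ee_pos: [0.3038, 0.1812, 0.4047]
tcp_rot: [180.0, -0.0, 104.0]
wrist_force: [1.1, 0.1, -0.5]
opening: 0.043
```

Call:
{"api": "move_arm", "payload": {
  "commands": [
    {"claw":0,"travel":[-3.9,0.67,0],"turn":0},
    {"claw":0,"travel":[-3.9,0.67,0],"turn":0},
    {"claw":0,"travel":[-3.9,0.67,0],"turn":0},
    {"claw":0,"travel":[-3.9,0.67,0],"turn":0},
    {"claw":0,"travel":[-3.9,0.67,0],"turn":0}
  ]
}}

```text
time: 2.18
ee_pos: [0.3829, -0.0005, 0.4048]
tcp_rot: [180.0, 0.0, 104.0]
wrist_force: [0.8, 0.5, 0.5]
opening: 0.0427
```

Call:
{"api": "move_arm", "payload": {
  "commands": [
    {"claw":0,"travel":[-3.9,0.67,0],"turn":0},
    {"claw":0,"travel":[-3.9,0.67,0],"turn":0},
    {"claw":0,"travel":[-3.9,0.67,0],"turn":0},
    {"claw":0,"travel":[-2,0.34,0],"turn":0},
    {"claw":0,"travel":[0,0,0],"turn":0}
  ]
}}

```text
time: 2.6
ee_pos: [0.4394, -0.129, 0.4035]
tcp_rot: [-179.9, -0.0, 103.8]
wrist_force: [0.8, 0.2, -0.8]
opening: 0.0423
```

Run:
```python
from h import *
to(.496,-.199)
import json
p=viewer.camera_params("wrist"); i=viewer.camera("wrist");cv2.imwrite("pics/w1.png",i);print(p)
i=viewer.camera("top");cv2.imwrite("pics/t1.png",i)
json.dump({k:np.array(v).tolist() for k,v in p.items()},open("w1.json","w"))
```

```text
t 2.6 pos [ 0.4394 -0.129   0.4035] rot [-1.7992e+02 -1.0000e-02  1.0375e+02] open 0.04228770905206763 F [ 0.78  0.22 -0.75] tool delta cm [-8.14  3.84 -0.01]
{'camera_matrix': array([[318.94384985,   0.        , 251.55443817],
       [  0.        , 318.94384985, 187.58732118],
       [  0.        ,   0.        ,   1.        ]]), 'D': array([-0.01195017,  0.        ,  0.        ,  0.        ,  0.        ]), 'xyz': array([ 0.41909458, -0.04739267,  0.37310788]), 'rotation': array([-19.1982008 ,   0.04395704,  13.74279958])}
```

View pics/w1.png

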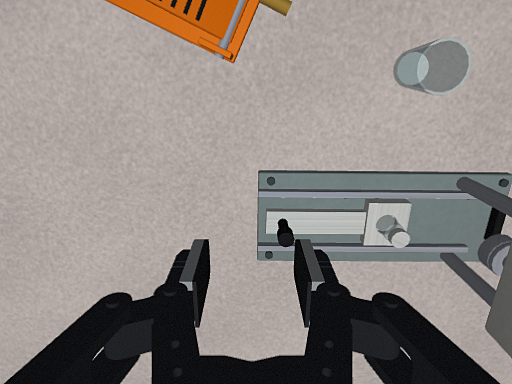

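Run:
```python
import cv2
i=cv2.imread("pics/w1.png")[160:272,250:420];cv2.imwrite("pics/w1c.png",cv2.resize(i,None,fx=4.5,fy=4.5,interpolation=cv2.INTER_CUBIC))
```

```text
(no output)
```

View pics/w1c.png

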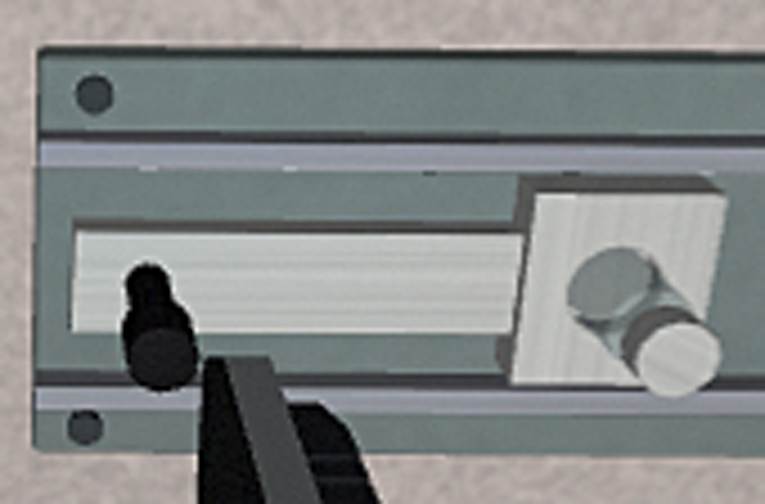

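Run:
```python
from h import *
import json
p=json.load(open("w1.json"))
C=lambda x,y:(250+x/4.5-.4,160+y/4.5-.4)
f=lambda uv,z:plane(p,uv,z)
k=f(C(162,358),.066);v=f(C(678,358),.064);c1=f(C(38,50),.012);c2=f(C(33,451),.012);c3=f(C(765,57),.012);c4=f(C(765,455),.012)
print("knob",k,"vialtop",v,np.linalg.norm((k-v)[:2]),"yaw kv",np.degrees(np.arctan2(*(v-k)[[1,0]])))
print(c1,c2,np.linalg.norm(c1-c2),"yaw",[np.degrees(np.arctan2(*(b-a)[[1,0]])) for a,b in((c1,c3),(c2,c4))],"perp",np.degrees(np.arctan2(*(c1-c2)[[1,0]]))-90)
# consistency: knob from bed near edge mid
yaw=np.radians(13.7);u=np.array([np.cos(yaw),np.sin(yaw)])
mid=(c1+c2)[:2]/2; print("knob pred from bed",mid+u*(.1525+.0225-.145-.0225+.0225-.0225) , "offset along",(k[:2]-mid)@u,"(expect",-.145-(-.0225-.1525),")","lat",(k[:2]-mid)@[-u[1],u[0]])
to(*k[:2])
```

```text
knob [ 0.49403234 -0.19990082  0.066     ] vialtop [ 0.616082   -0.17127193  0.064     ] 0.12536240173087976 yaw kv 13.201072322764041
[ 0.45111969 -0.14734573  0.012     ] [ 0.47916585 -0.26469555  0.012     ] 0.12065474292538855 yaw [np.float64(13.20278228762942), np.float64(13.31203384466773)] perp 13.441342647936992
knob pred from bed [ 0.47242939 -0.20424436] offset along 0.029517046411726623 (expect 0.03 ) lat -0.0008964501203598737
t 2.7 pos [ 0.4383 -0.1263  0.4042] rot [-1.7993e+02 -5.0000e-02  1.0381e+02] open 0.042765213794233814 F [0.03 0.46 0.64] tool delta cm [-8.47  3.65 -0.01]
```

Call:
{"api": "move_arm", "payload": {
  "commands": [
    {"claw":0,"travel":[-2.8,1.2,0],"turn":0.5},
    {"claw":0,"travel":[-2.8,1.2,0],"turn":0},
    {"claw":0,"travel":[-2.8,1.2,0],"turn":0},
    {"claw":0,"travel":[0,0,3],"turn":0},
    {"claw":0,"travel":[0,0,3],"turn":0}
  ]
}}

```text
time: 3.12
ee_pos: [0.494, -0.199, 0.3452]
tcp_rot: [179.8, 0.1, 103.4]
wrist_force: [0.7, 0.6, -0.4]
opening: 0.0428
```

Run:
```python
from h import *
to(.494,-.1999,.2107)
```

```text
t 3.1167 pos [ 0.494  -0.199   0.3452] rot [1.7985e+02 9.0000e-02 1.0340e+02] open 0.04280351687914794 F [ 0.74  0.57 -0.44] tool delta cm [-0.07 -0.06 13.45]
```

Call:
{"api": "move_arm", "payload": {
  "commands": [
    {"claw":0,"travel":[0,0,3.3],"turn":0},
    {"claw":0,"travel":[0,0,3.3],"turn":0},
    {"claw":0,"travel":[0,0,3],"turn":0},
    {"claw":0,"travel":[0,0,2],"turn":0},
    {"claw":0,"travel":[0,0,1.5],"turn":0}
  ]
}}

```text
time: 3.53
ee_pos: [0.4922, -0.1973, 0.2115]
tcp_rot: [-179.9, -0.1, 103.5]
wrist_force: [-0.6, 0.3, -0.1]
opening: 0.0428
```

Run:
```python
from h import *
i=viewer.camera("wrist");cv2.imwrite("pics/w2.png",i)
to(.494,-.1999,.2107)
```

```text
t 3.5833 pos [ 0.4917 -0.1971  0.2093] rot [-179.76   -0.18  103.48] open 0.042469400610477805 F [-1.29  0.97 -1.6 ] tool delta cm [-0.32  0.16 -0.14]
```

View pics/w2.png

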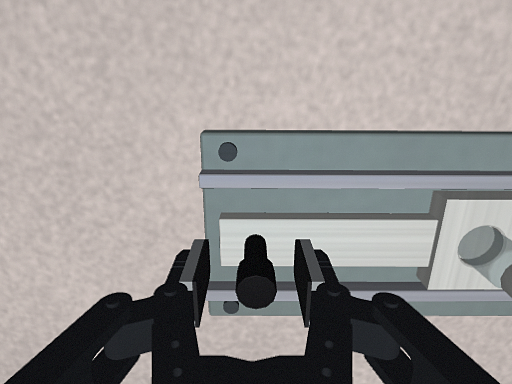

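The knob sits centred between the pads (x≈256, pads at 208 and 297). I'll close gently.

Call:
{"api": "move_arm", "payload": {
  "commands": [
    {"claw":-0.2,"travel":[-0.3,0.2,0],"turn":0},
    {"claw":-0.35,"travel":[0,0,0],"turn":0},
    {"claw":-0.45,"travel":[0,0,0],"turn":0},
    {"claw":-0.5,"travel":[0,0,0],"turn":0},
    {"claw":-0.53,"travel":[0,0,0],"turn":0}
  ],
  "squeeze": 20
}}

```text
time: 4.0
ee_pos: [0.4958, -0.2016, 0.2148]
tcp_rot: [179.9, 0.1, 103.3]
wrist_force: [0.1, -0.5, 0.8]
opening: 0.0198
```

Call:
{"api": "move_arm", "payload": {
  "commands": [
    {"claw":-0.56,"travel":[0,0,0],"turn":0},
    {"claw":-0.58,"travel":[0,0,0],"turn":0},
    {"claw":-0.6,"travel":[0,0,0],"turn":0},
    {"claw":-0.65,"travel":[0,0,0],"turn":0},
    {"claw":-0.65,"travel":[0,0,0],"turn":0}
  ]
}}

```text
time: 4.42
ee_pos: [0.4956, -0.2016, 0.2142]
tcp_rot: [180.0, 0.0, 103.3]
wrist_force: [-1.5, -0.8, 6.5]
opening: 0.0175
```

Run:
```python
from h import *
i=viewer.camera("wrist");cv2.imwrite("pics/w3.png",i)
u=.09*np.array([np.cos(np.radians(13.3)),np.sin(np.radians(13.3))])
to(.494+u[0],-.1999+u[1],.2107)
```

```text
t 4.4667 pos [ 0.4956 -0.2016  0.2142] rot [1.7996e+02 2.0000e-02 1.0329e+02] open 0.017141731387855113 F [-1.5   0.32  6.09] tool delta cm [0.21 8.88 0.36]
```

View pics/w3.png

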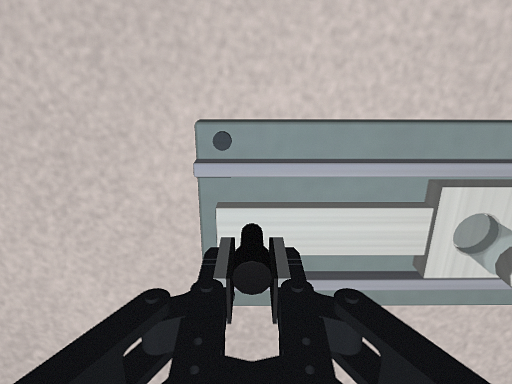

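Call:
{"api": "move_arm", "payload": {
  "commands": [
    {"claw":-0.7,"travel":[0,0.1,0],"turn":0},
    {"claw":-0.7,"travel":[0,0.2,0],"turn":0},
    {"claw":-0.7,"travel":[0,0.3,0],"turn":0},
    {"claw":-0.7,"travel":[0,0.4,0],"turn":0},
    {"claw":-0.7,"travel":[0,0.4,0],"turn":0}
  ]
}}

```text
time: 4.88
ee_pos: [0.5094, -0.1984, 0.2142]
tcp_rot: [180.0, 0.0, 103.3]
wrist_force: [-1.6, 0.5, 5.1]
opening: 0.0172
```

Call:
{"api": "move_arm", "payload": {
  "commands": [
    {"claw":-0.7,"travel":[0,0.4,0],"turn":0},
    {"claw":-0.7,"travel":[0,0.4,0],"turn":0},
    {"claw":-0.7,"travel":[0,0.4,0],"turn":0},
    {"claw":-0.7,"travel":[0,0.4,0],"turn":0},
    {"claw":-0.7,"travel":[0,0.4,0],"turn":0}
  ]
}}

```text
time: 5.3
ee_pos: [0.5289, -0.1938, 0.2142]
tcp_rot: [180.0, 0.0, 103.3]
wrist_force: [-2.4, 0.2, 6.2]
opening: 0.0174
```

Run:
```python
from h import *
i=viewer.camera("wrist");cv2.imwrite("pics/w4.png",i)
u=.09*np.array([np.cos(np.radians(13.3)),np.sin(np.radians(13.3))])
to(.4956+u[0],-.2016+u[1],.2142)
```

```text
t 5.35 pos [ 0.5294 -0.1936  0.2142] rot [1.7993e+02 3.0000e-02 1.0330e+02] open 0.017053064171675413 F [1.28 0.52 4.87] tool delta cm [0.   5.52 0.01]
```

View pics/w4.png

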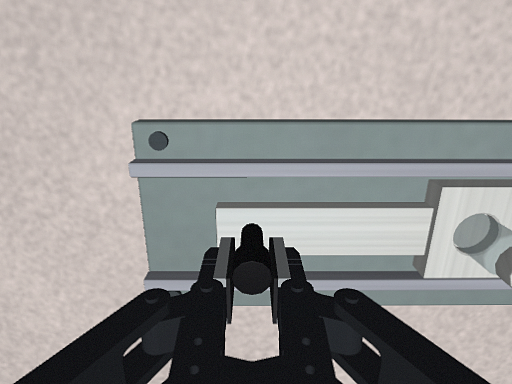

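Carriage follows the gripper and the vial is upright. Continuing, with 5.5 cm left.

Call:
{"api": "move_arm", "payload": {
  "commands": [
    {"claw":-0.7,"travel":[0,0.2,0],"turn":0},
    {"claw":-0.7,"travel":[0,0.4,0],"turn":0},
    {"claw":-0.7,"travel":[0,0.5,0],"turn":0},
    {"claw":-0.7,"travel":[0,0.5,0],"turn":0},
    {"claw":-0.7,"travel":[0,0.5,0],"turn":0}
  ]
}}

```text
time: 5.77
ee_pos: [0.5494, -0.1889, 0.2143]
tcp_rot: [180.0, 0.0, 103.3]
wrist_force: [-1.6, 0.2, 5.4]
opening: 0.0171
```

Call:
{"api": "move_arm", "payload": {
  "commands": [
    {"claw":-0.7,"travel":[0,0.5,0],"turn":0},
    {"claw":-0.7,"travel":[0,0.5,0],"turn":0},
    {"claw":-0.7,"travel":[0,0.5,0],"turn":0},
    {"claw":-0.7,"travel":[0,0.5,0],"turn":0},
    {"claw":-0.7,"travel":[0,0.4,0],"turn":0}
  ]
}}

```text
time: 6.18
ee_pos: [0.5729, -0.1834, 0.2143]
tcp_rot: [180.0, 0.0, 103.3]
wrist_force: [-1.6, -0.3, 6.5]
opening: 0.0171
```

Call:
{"api": "move_arm", "payload": {
  "commands": [
    {"claw":-0.7,"travel":[0,0.3,0],"turn":0},
    {"claw":-0.7,"travel":[0,0.2,0],"turn":0},
    {"claw":-0.7,"travel":[0,0.1,0],"turn":0},
    {"claw":-0.7,"travel":[0,0.1,0],"turn":0},
    {"claw":-0.7,"travel":[0,0.1,0],"turn":0}
  ]
}}

```text
time: 6.6
ee_pos: [0.5804, -0.1816, 0.2143]
tcp_rot: [180.0, 0.0, 103.3]
wrist_force: [-1.0, -0.3, 5.3]
opening: 0.0173
```

Call:
{"api": "move_arm", "payload": {
  "commands": [
    {"claw":-0.7,"travel":[0,0.1,0],"turn":0},
    {"claw":-0.7,"travel":[0,0.1,0],"turn":0},
    {"claw":-0.7,"travel":[0,0,0],"turn":0}
  ]
}}

```text
time: 6.85
ee_pos: [0.5823, -0.1812, 0.2142]
tcp_rot: [180.0, 0.0, 103.3]
wrist_force: [-2.0, -0.1, 6.1]
opening: 0.0172
```

Call:
{"api": "move_arm", "payload": {
  "commands": [
    {"claw":-0.7,"travel":[0,0.1,0],"turn":0},
    {"claw":-0.7,"travel":[0,0.05,0],"turn":0},
    {"claw":-0.7,"travel":[0,0,0],"turn":0}
  ]
}}

```text
time: 7.1
ee_pos: [0.5829, -0.1811, 0.2142]
tcp_rot: [-179.9, 0.0, 103.3]
wrist_force: [-8.9, -2.7, 8.9]
opening: 0.0174
```

Call:
{"api": "move_arm", "payload": {
  "commands": [
    {"claw":-0.7,"travel":[0,0.05,0],"turn":0},
    {"claw":-0.7,"travel":[0,0,0],"turn":0}
  ]
}}

```text
time: 7.27
ee_pos: [0.583, -0.181, 0.2142]
tcp_rot: [-179.8, 0.0, 103.3]
wrist_force: [-11.7, -1.7, 10.8]
opening: 0.0172
```

Run:
```python
from h import *
i=viewer.camera("wrist");cv2.imwrite("pics/w5.png",i)
i=viewer.camera("scene");cv2.imwrite("pics/s5.png",cv2.resize(i[140:230,170:270],None,fx=6,fy=6,interpolation=cv2.INTER_CUBIC))
to(.627,.258)
```

```text
t 7.3667 pos [ 0.583  -0.181   0.2142] rot [-1.7983e+02  2.0000e-02  1.0325e+02] open 0.01709263448614308 F [-12.05  -1.2   10.8 ] tool delta cm [41.73 14.34 -0.05]
```

View pics/w5.png

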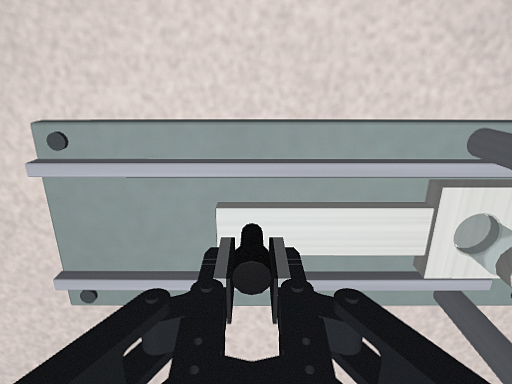

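View pics/s5.png

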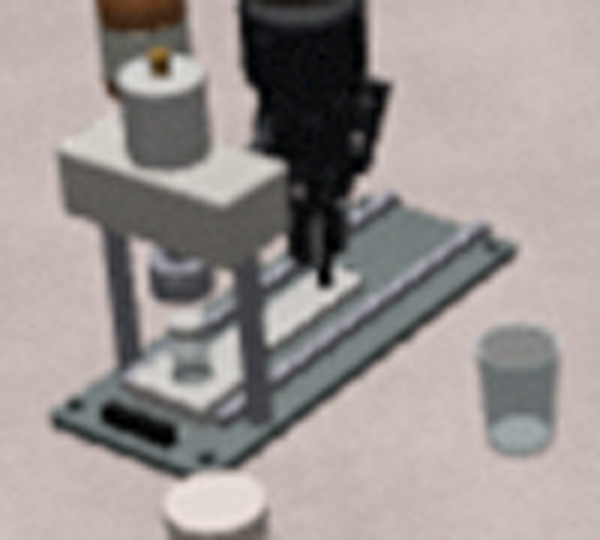

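Carriage is home: the force rose to 12 N at about 90 mm of travel, and the vial stands upright under the collar. Releasing and going to the pedal.

Call:
{"api": "move_arm", "payload": {
  "commands": [
    {"claw":-0.5,"travel":[0,0,0],"turn":0},
    {"claw":-0.3,"travel":[0,0,0],"turn":0},
    {"claw":-0.2,"travel":[0,0,0],"turn":0},
    {"claw":-0.2,"travel":[0,0,-1],"turn":0},
    {"claw":-0.2,"travel":[0,0,-2],"turn":0}
  ]
}}

```text
time: 7.78
ee_pos: [0.5835, -0.1803, 0.2418]
tcp_rot: [-179.8, -0.1, 103.3]
wrist_force: [0.2, -0.2, -1.0]
opening: 0.0341
```

Call:
{"api": "move_arm", "payload": {
  "commands": [
    {"claw":-0.2,"travel":[0,0,-3.5],"turn":0},
    {"claw":-0.3,"travel":[0,0,-3.5],"turn":0},
    {"claw":-1,"travel":[0,0,-3.5],"turn":0},
    {"claw":-1,"travel":[2,0,-2],"turn":0},
    {"claw":-1,"travel":[4,0,0],"turn":0}
  ]
}}

```text
time: 8.2
ee_pos: [0.5709, -0.1241, 0.3743]
tcp_rot: [179.6, 0.2, 103.1]
wrist_force: [1.9, 0.7, 0.6]
opening: 0.0003
```

Call:
{"api": "move_arm", "payload": {
  "commands": [
    {"claw":-1,"travel":[4,0,0],"turn":0},
    {"claw":-1,"travel":[4,0,0],"turn":0},
    {"claw":-1,"travel":[4,0,0],"turn":0},
    {"claw":-1,"travel":[4,0,0],"turn":0},
    {"claw":-1,"travel":[4,0,0],"turn":0}
  ]
}}

```text
time: 8.62
ee_pos: [0.5234, 0.0741, 0.3696]
tcp_rot: [179.9, -0.0, 103.3]
wrist_force: [0.4, 0.0, -0.7]
opening: -0.0002
```

Run:
```python
from h import *
import json
p=viewer.camera_params("wrist");i=viewer.camera("wrist");cv2.imwrite("pics/w6.png",i)
json.dump({k:np.array(v).tolist() for k,v in p.items()},open("w6.json","w"))
to(.627,.258)
```

```text
t 8.6667 pos [0.5222 0.0793 0.3698] rot [ 1.7994e+02 -1.5000e-01  1.0351e+02] open 0.00021647197943370982 F [1.07 5.31 0.01] tool delta cm [14.93 14.37  0.06]
```

View pics/w6.png

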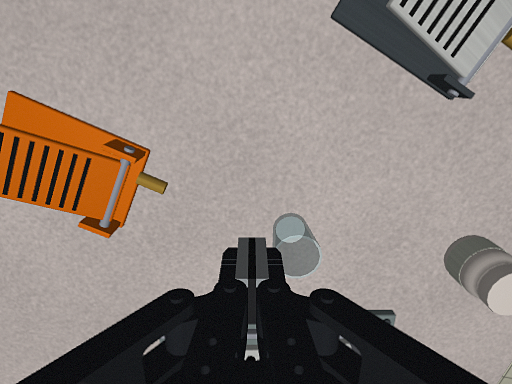

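Call:
{"api": "move_arm", "payload": {
  "commands": [
    {"claw":-1,"travel":[1.5,2,0],"turn":6},
    {"claw":-1,"travel":[1.5,2,0],"turn":6},
    {"claw":-1,"travel":[1.5,1.5,0],"turn":6},
    {"claw":-1,"travel":[1,1,0],"turn":6},
    {"claw":-1,"travel":[0,0,0],"turn":5.2}
  ]
}}

```text
time: 9.08
ee_pos: [0.5851, 0.1354, 0.3684]
tcp_rot: [180.0, -0.0, 73.9]
wrist_force: [0.4, -1.2, 0.9]
opening: 0.0001
```

Run:
```python
from h import *
import json
p=viewer.camera_params("wrist");i=viewer.camera("wrist");cv2.imwrite("pics/w7.png",i)
json.dump({k:np.array(v).tolist() for k,v in p.items()},open("w7.json","w"))
to(.627,.258)
```

```text
t 9.1333 pos [0.5844 0.1346 0.3686] rot [-179.98   -0.     73.55] open 0.00018087319975447638 F [0.12 0.58 0.25] tool delta cm [13.04  0.59 -0.  ]
```

View pics/w7.png

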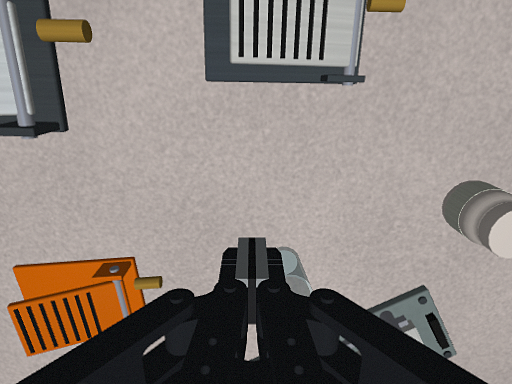

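Call:
{"api": "move_arm", "payload": {
  "commands": [
    {"claw":-1,"travel":[3,0,0],"turn":0},
    {"claw":-1,"travel":[3,0,0],"turn":0},
    {"claw":-1,"travel":[0,0,0],"turn":0}
  ]
}}

```text
time: 9.38
ee_pos: [0.6006, 0.1945, 0.3685]
tcp_rot: [-180.0, -0.1, 74.4]
wrist_force: [1.4, -0.3, 0.1]
opening: -0.0002
```

Run:
```python
from h import *
import json
p=viewer.camera_params("wrist");i=viewer.camera("wrist");cv2.imwrite("pics/w8.png",i)
json.dump({k:np.array(v).tolist() for k,v in p.items()},open("w8.json","w"))
cv2.imwrite("pics/w8c.png",cv2.resize(i[0:200,180:420],None,fx=3,fy=3,interpolation=cv2.INTER_CUBIC))
to(.627,.258)
```

```text
t 9.4333 pos [0.6003 0.193  0.3686] rot [-1.7998e+02 -1.0000e-02  7.4360e+01] open -0.00021475754809993685 F [-0.    0.42  0.21] tool delta cm [6.98 0.82 0.  ]
```

View pics/w8c.png

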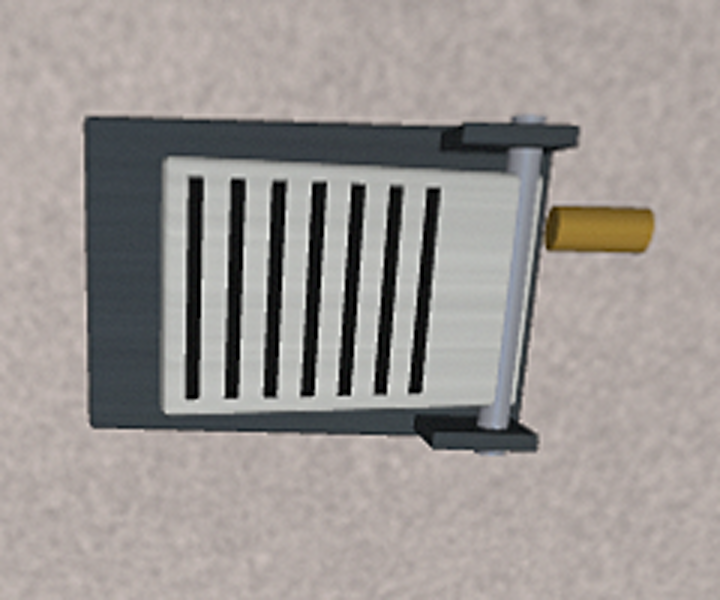

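Run:
```python
from h import *
import json
p=json.load(open("w8.json"))
C=lambda x,y:(180+x/3-.33,y/3-.33)
f=lambda uv,z:plane(p,uv,z)
a=f(C(163,157),.062);b=f(C(163,412),.062);c=f(C(86,118),.008);d=f(C(92,427),.008)
ya=[np.degrees(np.arctan2(*(q-r)[[1,0]]))-90 for q,r in((a,b),(c,d))]
print(a,b,np.linalg.norm(a-b),c,d,np.linalg.norm(c-d),ya)
t=np.radians(np.mean(ya));u=np.array([np.cos(t),np.sin(t)])
pu=(a+b)[:2]/2+u*.024*.955; m=(c+d)[:2]/2
print("pad from tread",pu,"pad from plate",m+u*(.075+.01+.05-.085*.955))
t=(pu+m+u*.0538)/2;print(t); to(*t,.235)
```

```text
[0.61524558 0.2976597  0.062     ] [0.59566034 0.23220643 0.062     ] 0.06832065553732061 [0.59354085 0.31947702 0.008     ] [0.56492949 0.22540285 0.008     ] 0.09832882775675611 [np.float64(-16.658480033592923), np.float64(-16.916416847078608)]
pad from tread [0.62739617 0.25831326] pad from plate [0.6307663  0.25689409]
[0.62906927 0.25760729]
t 9.4333 pos [0.6003 0.193  0.3686] rot [-1.7998e+02 -1.0000e-02  7.4360e+01] open -0.00021475754809993685 F [-0.    0.42  0.21] tool delta cm [ 7.    1.04 13.36]
```

Call:
{"api": "move_arm", "payload": {
  "commands": [
    {"claw":-1,"travel":[3.5,0.5,0],"turn":1.2},
    {"claw":-1,"travel":[3.5,0.5,1],"turn":0},
    {"claw":-1,"travel":[0,0,3.5],"turn":0},
    {"claw":-1,"travel":[0,0,3.5],"turn":0},
    {"claw":-1,"travel":[0,0,2],"turn":0}
  ]
}}

```text
time: 9.85
ee_pos: [0.6292, 0.2551, 0.2649]
tcp_rot: [-179.8, 0.1, 73.0]
wrist_force: [-1.1, -0.2, -1.5]
opening: -0.0001
```

Call:
{"api": "move_arm", "payload": {
  "commands": [
    {"claw":-1,"travel":[0,0,1],"turn":0},
    {"claw":-1,"travel":[0,0,0.5],"turn":0},
    {"claw":-1,"travel":[0,0,0],"turn":0}
  ]
}}

```text
time: 10.1
ee_pos: [0.6296, 0.2549, 0.254]
tcp_rot: [-180.0, 0.0, 72.9]
wrist_force: [-0.0, -0.2, -0.2]
opening: 0.0001
```

Run:
```python
from h import *
i=viewer.camera("wrist");cv2.imwrite("pics/w9.png",i)
i=viewer.camera("scene");cv2.imwrite("pics/s9.png",cv2.resize(i[190:290,250:350],None,fx=6,fy=6,interpolation=cv2.INTER_CUBIC))
to(.629,.2575,.235)
```

```text
t 10.2 pos [0.6299 0.2552 0.2559] rot [ 1.7988e+02 -9.0000e-02  7.2900e+01] open -2.9410948977901904e-05 F [-0.66 -0.52 -0.41] tool delta cm [ 0.19 -0.16  2.09]
```

View pics/w9.png

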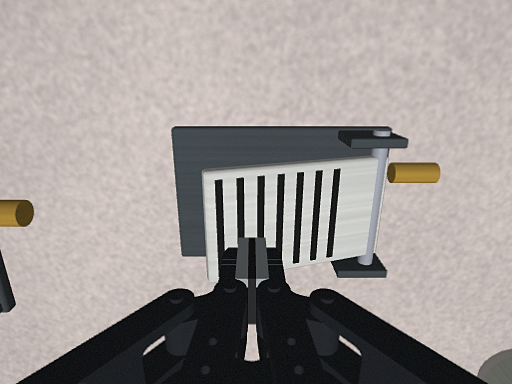

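View pics/s9.png

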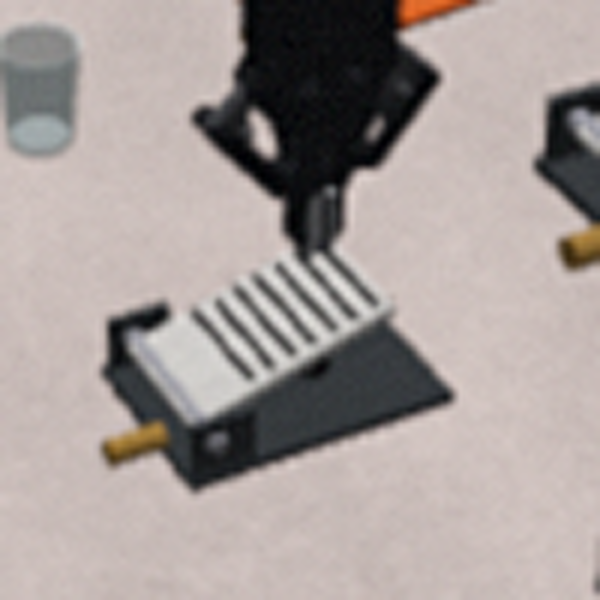

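Fingertips are over the tread about 2 cm above the pad. Pressing in small steps.

Call:
{"api": "move_arm", "payload": {
  "commands": [
    {"claw":-1,"travel":[0.2,-0.15,0.8],"turn":0},
    {"claw":-1,"travel":[0,0,0.6],"turn":0},
    {"claw":-1,"travel":[0,0,0.4],"turn":0},
    {"claw":-1,"travel":[0,0,0.3],"turn":0},
    {"claw":-1,"travel":[0,0,0.3],"turn":0}
  ]
}}

```text
time: 10.62
ee_pos: [0.6287, 0.2579, 0.2295]
tcp_rot: [-180.0, -0.0, 72.9]
wrist_force: [-1.4, 0.9, 4.6]
opening: 0.0003
```

Call:
{"api": "move_arm", "payload": {
  "commands": [
    {"claw":-1,"travel":[0,0,0.4],"turn":0},
    {"claw":-1,"travel":[0,0,0.4],"turn":0},
    {"claw":-1,"travel":[0,0,0.4],"turn":0},
    {"claw":-1,"travel":[0,0,0.4],"turn":0},
    {"claw":-1,"travel":[0,0,0.3],"turn":0}
  ]
}}

```text
time: 11.03
ee_pos: [0.6285, 0.2581, 0.2112]
tcp_rot: [-180.0, -0.1, 72.9]
wrist_force: [-5.7, 2.0, 8.2]
opening: -0.0002
```

Call:
{"api": "move_arm", "payload": {
  "commands": [
    {"claw":-1,"travel":[0,0,0.2],"turn":0},
    {"claw":-1,"travel":[0,0,0.2],"turn":0},
    {"claw":-1,"travel":[0,0,0.1],"turn":0},
    {"claw":-1,"travel":[0,0,0.1],"turn":0}
  ]
}}

```text
time: 11.37
ee_pos: [0.6282, 0.2582, 0.2054]
tcp_rot: [-179.9, -0.1, 72.9]
wrist_force: [-6.8, 1.8, 8.4]
opening: 0.0004
```

Call:
{"api": "move_arm", "payload": {
  "commands": [
    {"claw":-1,"travel":[0,0,0.1],"turn":0},
    {"claw":-1,"travel":[0,0,0],"turn":0}
  ]
}}

```text
time: 11.53
ee_pos: [0.6282, 0.2583, 0.2044]
tcp_rot: [-179.9, -0.1, 72.9]
wrist_force: [-6.3, 1.2, 9.2]
opening: -0.0003
```

Call:
{"api": "move_arm", "payload": {
  "commands": [
    {"claw":-1,"travel":[0,0,0.1],"turn":0},
    {"claw":-1,"travel":[0,0,0],"turn":0}
  ]
}}

```text
time: 11.7
ee_pos: [0.6283, 0.2583, 0.2035]
tcp_rot: [-180.0, -0.1, 72.9]
wrist_force: [-6.9, 1.5, 8.8]
opening: 0.0001
```

Call:
{"api": "move_arm", "payload": {
  "commands": [
    {"claw":-1,"travel":[0,0,0.07],"turn":0},
    {"claw":-1,"travel":[0,0,0],"turn":0}
  ]
}}

```text
time: 11.87
ee_pos: [0.6283, 0.2582, 0.2034]
tcp_rot: [-180.0, -0.1, 72.9]
wrist_force: [-7.5, 1.9, 10.8]
opening: 0.0002
```

Call:
{"api": "move_arm", "payload": {
  "commands": [
    {"claw":-1,"travel":[0,0,0.06],"turn":0},
    {"claw":-1,"travel":[0,0,0],"turn":0}
  ]
}}

```text
time: 12.03
ee_pos: [0.6283, 0.2582, 0.2034]
tcp_rot: [-180.0, -0.1, 72.9]
wrist_force: [-8.9, -0.2, 14.2]
opening: -0.0
```

Run:
```python
from h import *
i=viewer.camera("scene");a=cv2.resize(i[190:290,250:350],(400,400),interpolation=cv2.INTER_CUBIC)
b=cv2.resize(i[140:240,170:270],(400,400),interpolation=cv2.INTER_CUBIC);cv2.imwrite("pics/s10.png",np.hstack([a,b]))
to(.629,.2575,.235)
```

```text
t 12.0833 pos [0.6283 0.2582 0.2033] rot [-1.7999e+02 -8.0000e-02  7.2930e+01] open -8.353645749861319e-05 F [-9.35  0.14 14.77] tool delta cm [-0.04  0.09 -3.17]
```

View pics/s10.png

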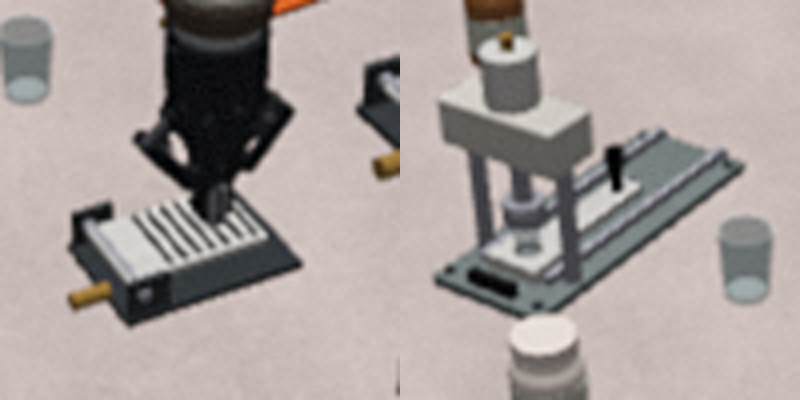

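The tread is level on its stop (tip at 30 mm, force 15 N with no further travel), and the collar is over the cap. Holding.

Call:
{"api": "move_arm", "payload": {
  "commands": [
    {"claw":-1,"travel":[0,0,0],"turn":0},
    {"claw":-1,"travel":[0,0,0],"turn":0},
    {"claw":-1,"travel":[0,0,0],"turn":0},
    {"claw":-1,"travel":[0,0,0],"turn":0},
    {"claw":-1,"travel":[0,0,0],"turn":0}
  ]
}}

```text
time: 12.5
ee_pos: [0.6283, 0.2582, 0.2033]
tcp_rot: [-180.0, -0.1, 72.9]
wrist_force: [-9.5, 0.6, 16.0]
opening: -0.0
```

Call:
{"api": "move_arm", "payload": {
  "commands": [
    {"claw":-1,"travel":[0,0,0],"turn":0},
    {"claw":-1,"travel":[0,0,0],"turn":0},
    {"claw":-1,"travel":[0,0,0],"turn":0},
    {"claw":-1,"travel":[0,0,0],"turn":0},
    {"claw":-1,"travel":[0,0,0],"turn":0}
  ]
}}

```text
time: 12.92
ee_pos: [0.6282, 0.2582, 0.2033]
tcp_rot: [-180.0, -0.1, 72.9]
wrist_force: [-9.0, -0.0, 15.8]
opening: -0.0
```

Call:
{"api": "move_arm", "payload": {
  "commands": [
    {"claw":-1,"travel":[0,0,0],"turn":0},
    {"claw":-1,"travel":[0,0,0],"turn":0},
    {"claw":-1,"travel":[0,0,0],"turn":0},
    {"claw":-1,"travel":[0,0,0],"turn":0},
    {"claw":-1,"travel":[0,0,0],"turn":0}
  ]
}}

```text
time: 13.33
ee_pos: [0.6282, 0.2582, 0.2033]
tcp_rot: [-180.0, -0.1, 72.9]
wrist_force: [-8.8, 0.9, 14.3]
opening: 0.0
```

Call:
{"api": "move_arm", "payload": {
  "commands": [
    {"claw":-1,"travel":[0,0,0],"turn":0},
    {"claw":-1,"travel":[0,0,0],"turn":0},
    {"claw":-1,"travel":[0,0,0],"turn":0},
    {"claw":-1,"travel":[0,0,0],"turn":0},
    {"claw":-1,"travel":[0,0,0],"turn":0}
  ]
}}

```text
time: 13.75
ee_pos: [0.6283, 0.2582, 0.2034]
tcp_rot: [-180.0, -0.1, 72.9]
wrist_force: [-8.9, 0.4, 14.6]
opening: 0.0003
```

Call:
{"api": "move_arm", "payload": {
  "commands": [
    {"claw":-1,"travel":[0,0,0],"turn":0},
    {"claw":-1,"travel":[0,0,0],"turn":0},
    {"claw":-1,"travel":[0,0,-0.4],"turn":0},
    {"claw":-1,"travel":[0,0,-0.5],"turn":0},
    {"claw":-1,"travel":[0,0,-0.6],"turn":0}
  ]
}}

```text
time: 14.17
ee_pos: [0.6291, 0.258, 0.2174]
tcp_rot: [179.9, -0.1, 72.9]
wrist_force: [4.0, -0.9, 4.3]
opening: 0.0001
```

Call:
{"api": "move_arm", "payload": {
  "commands": [
    {"claw":-1,"travel":[0,0,-0.6],"turn":0},
    {"claw":-1,"travel":[0,0,-0.6],"turn":0},
    {"claw":-1,"travel":[0,0,-0.8],"turn":0},
    {"claw":-1,"travel":[0,0,-1.5],"turn":0},
    {"claw":-1,"travel":[0,0,-3],"turn":0}
  ]
}}

```text
time: 14.58
ee_pos: [0.6278, 0.2576, 0.278]
tcp_rot: [-179.7, 0.3, 72.9]
wrist_force: [0.9, 0.0, -0.4]
opening: -0.0003
```

Run:
```python
from h import *
i=viewer.camera("scene");a=cv2.resize(i[190:290,250:350],(400,400),interpolation=cv2.INTER_CUBIC)
b=cv2.resize(i[140:240,170:270],(400,400),interpolation=cv2.INTER_CUBIC);cv2.imwrite("pics/s11.png",np.hstack([a,b]))
to(.58,-.18)
```

```text
t 14.6333 pos [0.6286 0.2579 0.287 ] rot [ 1.799e+02 -1.100e-01  7.290e+01] open 0.00015216562993642708 F [-1.08 -0.1   6.4 ] tool delta cm [-43.28   8.23  -0.07]
```

View pics/s11.png

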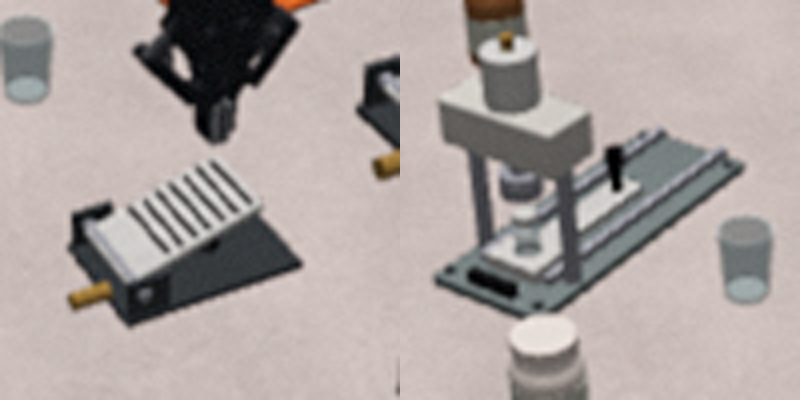

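Pedal and collar are back up, the carriage is still home and the vial upright. Returning to the knob.

Call:
{"api": "move_arm", "payload": {
  "commands": [
    {"claw":-1,"travel":[-2.5,-0.5,-2],"turn":0},
    {"claw":-1,"travel":[-3.5,-0.6,-1.6],"turn":0},
    {"claw":-1,"travel":[-3.5,-0.6,-1.6],"turn":0},
    {"claw":-1,"travel":[-3.5,-0.6,-1.6],"turn":0},
    {"claw":-1,"travel":[-3.5,-0.6,-1.2],"turn":0}
  ]
}}

```text
time: 15.05
ee_pos: [0.5513, 0.1076, 0.3625]
tcp_rot: [-180.0, -0.0, 72.9]
wrist_force: [-0.1, -0.4, 0.7]
opening: 0.0
```

Call:
{"api": "move_arm", "payload": {
  "commands": [
    {"claw":-1,"travel":[-3.5,-0.6,0],"turn":0},
    {"claw":-1,"travel":[-3,-0.6,0],"turn":0},
    {"claw":-1,"travel":[0,0,0],"turn":-7.1},
    {"claw":-1,"travel":[0,0,0],"turn":-7.1},
    {"claw":-0.5,"travel":[0,0,0],"turn":-7.1}
  ]
}}

```text
time: 15.47
ee_pos: [0.5214, 0.0495, 0.3616]
tcp_rot: [-180.0, -0.0, 94.5]
wrist_force: [-0.5, 1.0, 0.3]
opening: 0.0108
```

Call:
{"api": "move_arm", "payload": {
  "commands": [
    {"claw":-0.2,"travel":[0,0,0],"turn":-7.1},
    {"claw":-0.1,"travel":[0,0,0],"turn":-2},
    {"claw":-0.1,"travel":[0,0,0],"turn":0}
  ]
}}

```text
time: 15.72
ee_pos: [0.5217, 0.0501, 0.3613]
tcp_rot: [-179.9, -0.0, 103.4]
wrist_force: [0.8, 0.8, 0.4]
opening: 0.0387
```

Run:
```python
from h import *
to(.5816,-.1792,.2142)
```

```text
t 15.7167 pos [0.5217 0.0501 0.3613] rot [-1.7995e+02 -3.0000e-02  1.0339e+02] open 0.03870958233978887 F [0.81 0.78 0.41] tool delta cm [-23.7    0.53  14.7 ]
```

Call:
{"api": "move_arm", "payload": {
  "commands": [
    {"claw":-0.1,"travel":[-2.7,0.1,0],"turn":0},
    {"claw":-0.1,"travel":[-4,0.1,0],"turn":0},
    {"claw":-0.1,"travel":[-4,0.1,0],"turn":0},
    {"claw":-0.1,"travel":[-4,0.1,0],"turn":0},
    {"claw":-0.1,"travel":[-4,0.1,0],"turn":0}
  ]
}}

```text
time: 16.13
ee_pos: [0.5698, -0.1324, 0.3614]
tcp_rot: [-180.0, -0.0, 103.2]
wrist_force: [1.2, 0.0, 0.2]
opening: 0.0382
```

Call:
{"api": "move_arm", "payload": {
  "commands": [
    {"claw":-0.1,"travel":[-3,0,0],"turn":0},
    {"claw":-0.1,"travel":[-2,0,0],"turn":0},
    {"claw":-0.1,"travel":[0,0,2],"turn":0},
    {"claw":-0.1,"travel":[0,0,3],"turn":0},
    {"claw":-0.1,"travel":[0,0,0],"turn":0}
  ]
}}

```text
time: 16.55
ee_pos: [0.5804, -0.1796, 0.3055]
tcp_rot: [-179.6, -0.3, 103.1]
wrist_force: [-0.9, 0.7, -0.7]
opening: 0.0383
```

Run:
```python
from h import *
i=viewer.camera("wrist");cv2.imwrite("pics/w12.png",i)
to(.5816,-.1792,.2142)
```

```text
t 16.6 pos [ 0.5805 -0.1793  0.3084] rot [-179.69   -0.19  103.2 ] open 0.03875243493974479 F [-0.19  0.01  0.19] tool delta cm [-0.04  0.16  9.42]
```

View pics/w12.png

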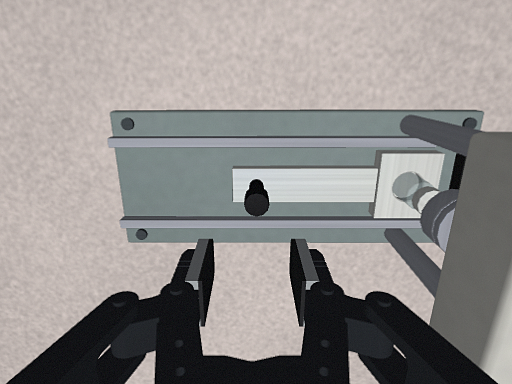

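Call:
{"api": "move_arm", "payload": {
  "commands": [
    {"claw":-0.1,"travel":[0,0.15,2.5],"turn":0},
    {"claw":-0.1,"travel":[0,0,2.5],"turn":0},
    {"claw":-0.1,"travel":[0,0,2.2],"turn":0},
    {"claw":-0.1,"travel":[0,0,1.6],"turn":0},
    {"claw":-0.1,"travel":[0,0,0.8],"turn":0}
  ]
}}

```text
time: 17.02
ee_pos: [0.5827, -0.1786, 0.2149]
tcp_rot: [-179.9, -0.0, 103.3]
wrist_force: [0.1, 0.3, 0.1]
opening: 0.0387
```

Call:
{"api": "move_arm", "payload": {
  "commands": [
    {"claw":-0.35,"travel":[0,0,0],"turn":0},
    {"claw":-0.45,"travel":[0,0,0],"turn":0},
    {"claw":-0.5,"travel":[0,0,0],"turn":0},
    {"claw":-0.53,"travel":[0,0,0],"turn":0},
    {"claw":-0.56,"travel":[0,0,0],"turn":0}
  ],
  "squeeze": 20
}}

```text
time: 17.43
ee_pos: [0.5826, -0.1793, 0.2169]
tcp_rot: [-180.0, 0.1, 103.3]
wrist_force: [-5.3, -1.7, 3.9]
opening: 0.0185
```

Call:
{"api": "move_arm", "payload": {
  "commands": [
    {"claw":-0.58,"travel":[0,0,0],"turn":0},
    {"claw":-0.6,"travel":[0,0,0],"turn":0},
    {"claw":-0.65,"travel":[0,0,0],"turn":0},
    {"claw":-0.7,"travel":[0,0,0],"turn":0}
  ]
}}

```text
time: 17.77
ee_pos: [0.5822, -0.1794, 0.2169]
tcp_rot: [-180.0, 0.1, 103.3]
wrist_force: [-7.7, -1.1, 6.9]
opening: 0.0172
```

Run:
```python
from h import *
i=viewer.camera("wrist");cv2.imwrite("pics/w13.png",i)
to(.4956,-.2016,.2142)
```

```text
t 17.8167 pos [ 0.5822 -0.1794  0.2169] rot [-1.7995e+02  5.0000e-02  1.0326e+02] open 0.017205780067113843 F [-8.11 -0.16  5.49] tool delta cm [-0.17 -8.94  0.27]
```

View pics/w13.png

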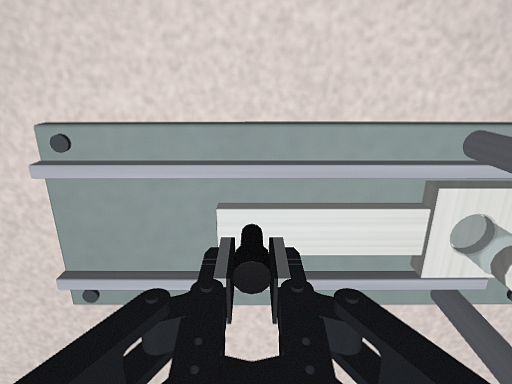

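Knob is gripped. Drawing back smoothly, about 8.9–9.0 cm.

Call:
{"api": "move_arm", "payload": {
  "commands": [
    {"claw":-0.7,"travel":[0,-0.1,0],"turn":0},
    {"claw":-0.7,"travel":[0,-0.2,0],"turn":0},
    {"claw":-0.7,"travel":[0,-0.3,0],"turn":0},
    {"claw":-0.7,"travel":[0,-0.4,0],"turn":0},
    {"claw":-0.7,"travel":[0,-0.4,0],"turn":0}
  ]
}}

```text
time: 18.23
ee_pos: [0.5696, -0.1824, 0.2169]
tcp_rot: [179.8, 0.1, 103.3]
wrist_force: [1.8, 0.8, 6.9]
opening: 0.0171
```

Call:
{"api": "move_arm", "payload": {
  "commands": [
    {"claw":-0.7,"travel":[0,-0.5,0],"turn":0},
    {"claw":-0.7,"travel":[0,-0.5,0],"turn":0},
    {"claw":-0.7,"travel":[0,-0.5,0],"turn":0},
    {"claw":-0.7,"travel":[0,-0.5,0],"turn":0},
    {"claw":-0.7,"travel":[0,-0.5,0],"turn":0}
  ]
}}

```text
time: 18.65
ee_pos: [0.5451, -0.1881, 0.2168]
tcp_rot: [179.8, 0.1, 103.3]
wrist_force: [1.1, 1.0, 6.9]
opening: 0.0171
```

Call:
{"api": "move_arm", "payload": {
  "commands": [
    {"claw":-0.7,"travel":[0,-0.5,0],"turn":0},
    {"claw":-0.7,"travel":[0,-0.5,0],"turn":0},
    {"claw":-0.7,"travel":[0,-0.5,0],"turn":0},
    {"claw":-0.7,"travel":[0,-0.5,0],"turn":0},
    {"claw":-0.7,"travel":[0,-0.5,0],"turn":0}
  ]
}}

```text
time: 19.07
ee_pos: [0.5208, -0.1939, 0.2168]
tcp_rot: [179.8, 0.1, 103.3]
wrist_force: [1.4, 1.9, 6.9]
opening: 0.0171
```

Call:
{"api": "move_arm", "payload": {
  "commands": [
    {"claw":-0.7,"travel":[0,-0.5,0],"turn":0},
    {"claw":-0.7,"travel":[0,-0.5,0],"turn":0},
    {"claw":-0.7,"travel":[0,-0.4,0],"turn":0},
    {"claw":-0.7,"travel":[0,-0.3,0],"turn":0},
    {"claw":-0.7,"travel":[0,-0.2,0],"turn":0}
  ]
}}

```text
time: 19.48
ee_pos: [0.5022, -0.1983, 0.2168]
tcp_rot: [179.8, 0.1, 103.3]
wrist_force: [1.5, 1.7, 6.1]
opening: 0.0171
```

Call:
{"api": "move_arm", "payload": {
  "commands": [
    {"claw":-0.7,"travel":[0,-0.1,0],"turn":0},
    {"claw":-0.7,"travel":[0,-0.1,0],"turn":0},
    {"claw":-0.7,"travel":[0,0,0],"turn":0}
  ]
}}

```text
time: 19.73
ee_pos: [0.5003, -0.1987, 0.2168]
tcp_rot: [179.9, 0.1, 103.3]
wrist_force: [1.0, 1.0, 7.1]
opening: 0.0171
```

Run:
```python
from h import *
to(.4956,-.2016,.2142)
```

```text
t 19.7333 pos [ 0.5003 -0.1987  0.2168] rot [1.7986e+02 7.0000e-02 1.0330e+02] open 0.017128429746213744 F [0.95 1.02 7.07] tool delta cm [-0.17 -0.53  0.26]
```

Call:
{"api": "move_arm", "payload": {
  "commands": [
    {"claw":-0.7,"travel":[0,-0.15,0],"turn":0},
    {"claw":-0.7,"travel":[0,-0.15,0],"turn":0},
    {"claw":-0.7,"travel":[0,-0.1,0],"turn":0},
    {"claw":-0.7,"travel":[0,-0.05,0],"turn":0},
    {"claw":-0.7,"travel":[0,0,0],"turn":0}
  ]
}}

```text
time: 20.15
ee_pos: [0.4961, -0.1997, 0.2168]
tcp_rot: [179.8, 0.1, 103.3]
wrist_force: [0.9, 1.7, 7.1]
opening: 0.0172
```

Call:
{"api": "move_arm", "payload": {
  "commands": [
    {"claw":-0.7,"travel":[0,-0.08,0],"turn":0},
    {"claw":-0.7,"travel":[0,0,0],"turn":0}
  ]
}}

```text
time: 20.32
ee_pos: [0.4953, -0.1999, 0.2168]
tcp_rot: [179.8, 0.1, 103.3]
wrist_force: [1.0, 2.1, 7.3]
opening: 0.0172
```

Call:
{"api": "move_arm", "payload": {
  "commands": [
    {"claw":-0.7,"travel":[0,-0.08,0],"turn":0},
    {"claw":-0.7,"travel":[0,0,0],"turn":0}
  ]
}}

```text
time: 20.48
ee_pos: [0.4945, -0.2001, 0.2168]
tcp_rot: [179.8, 0.1, 103.3]
wrist_force: [1.3, 1.8, 6.9]
opening: 0.017
```

Call:
{"api": "move_arm", "payload": {
  "commands": [
    {"claw":-0.7,"travel":[0,-0.08,0],"turn":0},
    {"claw":-0.7,"travel":[0,0,0],"turn":0}
  ]
}}

```text
time: 20.65
ee_pos: [0.4939, -0.2003, 0.2168]
tcp_rot: [179.8, 0.1, 103.3]
wrist_force: [2.2, 1.1, 6.2]
opening: 0.017
```

Call:
{"api": "move_arm", "payload": {
  "commands": [
    {"claw":-0.7,"travel":[0,-0.08,0],"turn":0},
    {"claw":-0.7,"travel":[0,0,0],"turn":0}
  ]
}}

```text
time: 20.82
ee_pos: [0.4936, -0.2003, 0.2168]
tcp_rot: [179.7, 0.1, 103.3]
wrist_force: [6.1, 3.7, 4.1]
opening: 0.0172
```

Call:
{"api": "move_arm", "payload": {
  "commands": [
    {"claw":-0.7,"travel":[0,-0.06,0],"turn":0},
    {"claw":-0.7,"travel":[0,0,0],"turn":0}
  ]
}}

```text
time: 20.98
ee_pos: [0.4934, -0.2004, 0.2169]
tcp_rot: [179.7, 0.1, 103.3]
wrist_force: [9.9, 3.2, 3.4]
opening: 0.0177
```

Call:
{"api": "move_arm", "payload": {
  "commands": [
    {"claw":-0.5,"travel":[0,0,0],"turn":0},
    {"claw":-0.3,"travel":[0,0,0],"turn":0},
    {"claw":-0.1,"travel":[0,0,0],"turn":0},
    {"claw":-0.1,"travel":[0,0,-1],"turn":0},
    {"claw":-0.1,"travel":[0,0,-2],"turn":0}
  ]
}}

```text
time: 21.4
ee_pos: [0.4911, -0.2003, 0.2438]
tcp_rot: [-179.8, -0.1, 103.3]
wrist_force: [0.3, -0.2, 0.7]
opening: 0.0384
```

Call:
{"api": "move_arm", "payload": {
  "commands": [
    {"claw":-0.1,"travel":[0,0,-3.5],"turn":0},
    {"claw":-0.1,"travel":[0,0,-3.5],"turn":0},
    {"claw":-0.1,"travel":[3,-1,-3.5],"turn":0},
    {"claw":-0.1,"travel":[3,-2,-3.5],"turn":0},
    {"claw":-0.1,"travel":[3,-2,-1],"turn":0}
  ]
}}

```text
time: 21.82
ee_pos: [0.4286, -0.1316, 0.3898]
tcp_rot: [179.8, 0.1, 103.2]
wrist_force: [1.2, 0.2, 1.5]
opening: 0.0387
```

Run:
```python
from h import *
import json
to(.5,-.2)
p=viewer.camera_params("wrist");i=viewer.camera("wrist");cv2.imwrite("pics/w14.png",i)
json.dump({k:np.array(v).tolist() for k,v in p.items()},open("w14.json","w"))
i=viewer.camera("scene");cv2.imwrite("pics/s14.png",cv2.resize(i,(800,600),interpolation=cv2.INTER_CUBIC))
i=viewer.camera("top");cv2.imwrite("pics/t14.png",cv2.convertScaleAbs(cv2.resize(i[90:290,100:430],(800,485),interpolation=cv2.INTER_CUBIC),alpha=1.5))
```

```text
t 21.8167 pos [ 0.4286 -0.1316  0.3898] rot [1.7976e+02 1.4000e-01 1.0325e+02] open 0.03868552089383811 F [1.19 0.22 1.47] tool delta cm [-8.3   5.38  0.04]
```

View pics/w14.png

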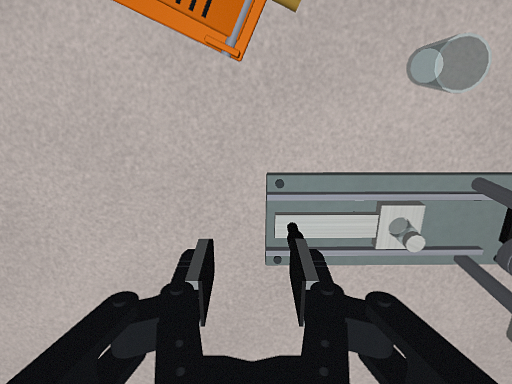

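View pics/s14.png

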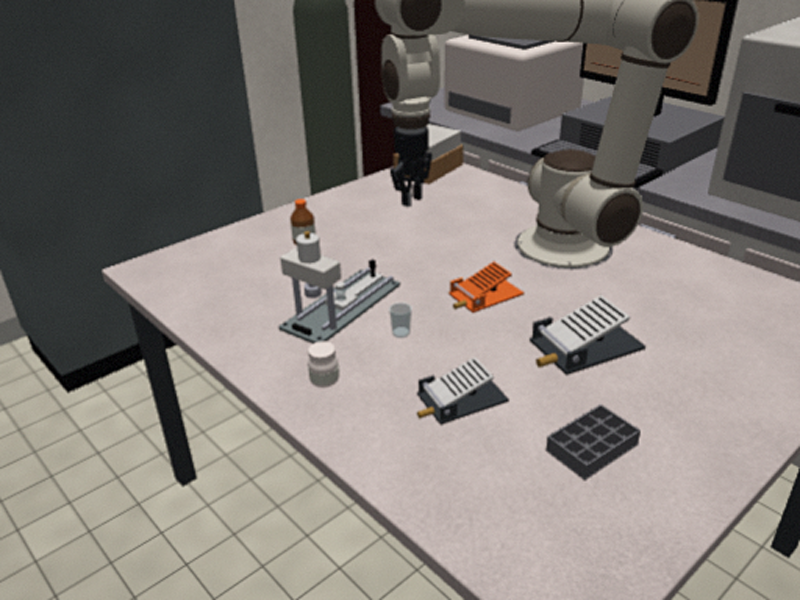

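View pics/t14.png

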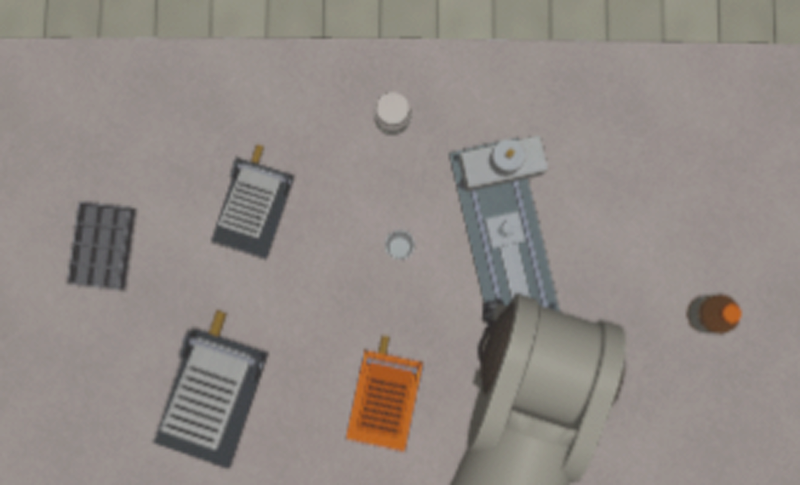

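Run:
```python
from h import *
import json
i=cv2.imread("pics/w14.png")[162:274,258:428];cv2.imwrite("pics/w14c.png",cv2.resize(i,None,fx=4.5,fy=4.5,interpolation=cv2.INTER_CUBIC))
print(np.abs(cv2.imread("pics/scene0.png")[330:420,400:520].astype(int)-cv2.imread("pics/s14.png")[330:420,400:520]).mean())
```

```text
2.8087037037037037
```

View pics/w14c.png

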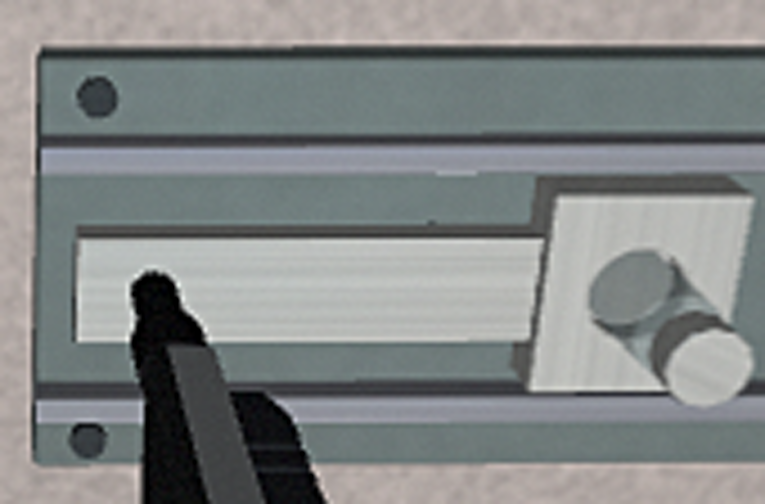

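Run:
```python
from h import *
import json
def go(fn,ox,oy,bed,tong,blk,cap):
    p=json.load(open(fn));f=lambda q,z:plane(p,(ox+q[0]/4.5-.4,oy+q[1]/4.5-.4),z)[:2]
    t=np.radians(13.3);u=np.array([np.cos(t),np.sin(t)])
    m=f(bed,.012)
    print([round(float((f(q,z)-m)@u)*1000,1) for q,z in((tong,.023),(blk,.026),(cap,.064))],f(cap,.064))
go("w1.json",250,160,(38,50),(75,232),(537,194),(678,358))
go("w14.json",258,162,(38,50),(77,238),(557,195),(708,366))
```

```text
[10.3, 130.4, 155.0] [ 0.616082   -0.17127193]
[10.1, 130.6, 155.0] [ 0.61572138 -0.17130482]
```

Carriage position matches the start within 0.2 mm and the vial top is back where it was. Handing in.

Run:
```python
from h import *
print(bot.job_done())
```

```text
the job is handed in; nothing more can be done
None
```

The vial was crimped in the order asked and the job was handed in at about 22 s of the 64 s allowed. `job_done` reports no verdict, so these are my own checks.

- **Carriage in:** I pinched the knob and pushed the carriage about 90 mm until it met its stop, where the force rose to about 12 N. The vial stood upright under the collar.
- **Pedal:** I used the small grey pedal. I pressed it until the tip stopped at 30 mm with the tread level, and held it there about 2.1 s at roughly 14–16 N. The picture showed the collar down on the cap, and both tread and collar came all the way up afterwards.
- **Carriage out:** I drew the carriage back to its out stop at about 10 N. The tongue and block lie within 0.2 mm of their starting positions along the travel, and the cap top is within 0.4 mm of its first measured position.
- **The rest of the bench:** In the last scene and top pictures, the beaker, jar, bottle, tray and the other two pedals look where they were at the start. I judged that by eye, not by measurement. The gripper is clear of everything.

None of the final checks failed. The two estimates of the pedal pad's position differed by 3–4 mm, so I pressed at their mean.

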